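# Shut the tub and hold it into the shelf corner for screwing

## Robot

A 6-joint arm with a two-finger parallel gripper is mounted at the origin on the work surface. World frame = base frame: x ahead of the robot, y to its left, z up, the work surface at z = 0. Lengths are in m, angles in rad, forces in N, time in s.
With the tool pointing down it reaches from about 0.425 to 0.95 m from the base axis. Payload 3.5 kg.
Tool frame: the origin (TCP) lies on the centre line of the jaws, within the pads' length; the fingertips stand 14 mm ahead of it and the grasp point (between the pads) lies 5 mm behind it (tips_ahead is the distance from the TCP to the fingertips, in m); y points along the fingers, z is the direction in which the jaws open and shut, and the axes are right-handed (so a half turn about y gives the same grasp; the last joint's range is limited). The gripper opens to 85 mm and grips with 20 to 120 N. Pads are 22 mm wide; open, the fingers measure 114 mm over their backs; the gripper's body (76 mm by 85 mm) begins 54 mm behind the grasp point. The pads swing forward as they close: fully open they stand 13 mm farther back than shut.
Start: joints at [-1.254, 0.286, 1.577, -0, 1.279, -0.15], TCP at [0.304, -0.603, 0.245] pointing down, gripper open.
Joint ranges: [-2.77, 2.77], [-0.9, 2.22], [0.21, 2.48], [-1.53, 4.67], [0.24, 2.81], [-2.84, 2.84]. Speed limits (rad/s): [2.79, 2.79, 3.14, 3.14, 3.14, 3.14].

## Interface

Orientations are given as a unit quaternion [x, y, z, w].
In Python, from plant import get_state, read_camera, sign_off, tips_ahead gives the robot as it stands.
- The arm moves only by the tool send_rows, never from a script. Its argument "plan" is a list of rows, each a list of 2 entries, a list of its own where there are three numbers: the shift along the tool's x, y, z in units of 12 cm (1.0 is 12 cm), then the turn, a rotation vector about the tool's x, y, z in units of 360 degrees (1.0 is 360 degrees). In form: [[[tx, ty, tz], [rx, ry, rz]], ...]. A call has 1 to 12 rows; each row shifts and turns the commanded pose from where the row before left it, along the tool's axes as they then stand; what a row does not reach is not made up. A row lasts 1/10 s, in which the tool goes at most 50 mm and 8.59 degrees, less where a joint would pass 70% of its speed; a pose out of reach is approached as far as the arm can. A call with a number of a shift or a turn outside -1 to 1 is refused whole. A call with a gripper value outside its range is refused whole. "gripper" is the closure, from 0 (fully open) to 1 (shut), set as the call begins (left out, the last holds). The fingers move at their own pace and stop on an object; "grip_force" is the grip in N (left out, the last holds). Time passes only in rows, so rows that do not move let the fingers close. It gives the time, the measured TCP pose, the force and the opening at its end, in the units of the state.
- get_state(): the state, without advancing time (a new reading comes with each control period).
- read_camera(name): name is "side" or "top"; returns a dict with "img" (400x640x3 uint8, blue, green, red), "fx", "fy", "cx", "cy" (pixels), "world_from_camera" (4x4, takes a point from camera to world coordinates). Camera axes: x right, y down, z forward; pixel columns grow to the right and rows downward; lengths in m; the calibration is good to about 2 mm. A picture is of the moment at which its call begins. There is no depth.
- sign_off(): hands the job in, once; it reports no verdict.
The state is a dict: "time": time; "qpos": joint angles; "dq": joint speeds; "joint_efforts": joint torques, N m; "eef_pos": TCP position; "tcp_rot": TCP orientation; "contact_force": force on the tool from outside, world axes, zero at the start; "wrist_torque": the same for the moment, N m; "opening": opening from 0.0 (shut) to 1.0 (fully open).
Only numpy, scipy, OpenCV 4.12 (cv2) and the standard library are available. Lean on these libraries where they do the work, as an engineer would, in place of code of your own. Each camera call takes 0.05 s, during which the arm holds its last target. There are 200 camera calls.

## Task

I have lifted the black spice shelf down from over the hob on to the worktop to screw the clip-lid tub to its upstand, and the screws are already started from behind. Lower the tub's lid shut without slamming it, then slide the tub back along the board until it sits square and flush against the upstand with both screws behind it, and lean firmly on the front top edge of the lid with one diagonal push, down and back, that presses the tub against the board and the upstand together. Finish while still holding that push, without crushing the tub, so that I can drive the screws; leave the jars, the pepper mill and the drawer as they are.

Things in the scene. Friction and masses are not known exactly. Their poses are not given: they have to be found in the camera images.
- tub: yellow plastic clip-lid tub, loose on the shelf board, 100 mm deep (x), 140 wide (y), rim 74 mm up, walls 3 mm, empty, about 0.3 kg; friction on the board about 0.4. Origin: centre of its underside; x points to its back (lid hinge), z up. Starts 55 to 105 mm in front of the upstand, up to 10 degrees askew and 20 mm off centre from the screws. A firm push is 15 to 20 N; over 60 N crushes it
- tub_back (a point): the middle of the tub's lower back edge (the bottom of the face that must meet the upstand); axes as tub
- lid (a joint): angle of the tub's lid, rad: 0 = shut, level on the rim; grows as it opens up and back; 1.57 upright; stop at 2.0; starts at 1.3 to 1.85. The stiff hinge (0.035 N m) keeps it where it is left. A flat plate 104 mm from hinge to front, 146 wide, 6 thick, 0.05 kg; a tab 44 mm wide hangs 20 mm down the middle of its front edge when shut (no click to overcome)
- lid_hinge (a point): the middle of the lid's hinge line (the line runs along the tub's y), on the tub's back rim, 74 mm above its base; the axes turn with the lid: from here the plate runs 103 mm along -x and its outer face is 6 mm along +z
- lid_edge (a point): the middle of the lid's free (front) edge on its outer face; with the lid shut this is the front top edge that is pushed on, 80 mm above the tub's base and 53 mm in front of its centre; axes turn with the lid
- shelf: the black lacquered MDF spice shelf, fixed on the worktop, 260 mm deep (x) by 800 mm wide (y). Origin: centre of its underside on the worktop; x points to its back, away from the robot. The top of its board is 100 mm above the worktop. A fourth jar stands fixed at its right-hand (-y) end, at y = -352 mm
- board: the shelf board, 260 by 800 mm, 18 mm thick; origin at the centre of its underside, 82 mm above the worktop; its top carries the tub
- upstand: the shelf's rear upstand, the fence: a strip 800 mm long, 16 mm thick and 45 mm high standing on the back of the board. Two screws are started from behind 30 mm to each side of its middle, 22 mm above the board. Origin: as upstand_face
- upstand_face (a point): the point on the upstand's front face at the board's top surface, midway between the two screws; x points into the upstand (the direction to push the tub), y along it to the left, z up
- drawer (a joint): opening of the small drawer built into the shelf's base, m; 0 = shut. Starts shut and stays shut
- drawer_knob (a point): the end of the drawer's chrome knob, 39 mm above the worktop, in the middle of the shelf's front
- jar_a: hexagonal clear-glass jar, 70 mm across flats (80 across corners), 122 mm tall with its cork-style stopper (56 mm across), 0.32 kg; origin at the centre of its base. A bystander on the shelf board
- jar_b: hexagonal clear-glass jar, 70 mm across flats (80 across corners), 122 mm tall with its cork-style stopper (56 mm across), 0.32 kg; origin at the centre of its base. A bystander on the shelf board
- jar_c: hexagonal clear-glass jar, 70 mm across flats (80 across corners), 122 mm tall with its cork-style stopper (56 mm across), 0.32 kg; origin at the centre of its base. A bystander on the shelf board
- mill: chrome pepper mill, 54 mm across at its base and 166 mm tall, 0.34 kg; origin at the centre of its base. A bystander on the shelf board; jars and mill stand in two pairs near the upstand, about 170 and 270 mm to either side of the screws
Things that resemble listed ones, but are neither listed nor needed, are in the scene too. What is meant by the tub is not blue or pink, and is the larger of those in its own colour.

How it is judged:
On the way, in this order (a step that is already met when the one before it is completed fails the run):
1. the lid is shut (value of joint lid below 0.06 rad), for 0.2 s.
2. the shut tub is flush and square against the upstand and pressed on it and on the board (value of joint lid below 0.06 rad and x of tub_back in the frame of upstand_face above -0.003 m and y of tub_back in the frame of upstand_face between -0.03 and 0.03 m and z of tub_back in the frame of upstand_face below 0.003 m and angle between the x axis of tub and the x axis of upstand_face, either way round below 0.035 rad and angle between tub's own z axis and vertical below 0.025 rad and contact force between tub and upstand above 2 N and contact force between tub and board above 6 N and contact force between the fingers and tub above 4 N), for 0.5 s.
At the end, for the whole second after the job is handed in: Fingers push the tub (over 4 N); lid shut (0.06 rad); tub's back within 3 mm of the upstand, square (2 deg), flat, centred on the screws within 30 mm, at rest, bearing over 2 N on the upstand and 6 N on the board; jars and mill upright, moved under 15 mm; drawer shut (15 mm) (all of step 2 and linear speed of tub below 0.01 m/s and value of joint drawer below 0.015 m and distance of each of jar_a, jar_b, jar_c, mill from where it was at the start of the episode below 0.015 m and angle between each of jar_a, jar_b, jar_c, mill's own z axis and vertical below 0.1 rad); the arm keeps its last pose, push and grip.
It fails at once if the lid is slammed (closing faster than 6 rad/s) (velocity of joint lid below -6 rad/s).
It fails at once if the tub is crushed (pushed with more than 60 N) (contact force between the fingers and tub above 60 N).
It fails at once if a jar or the mill is moved by 15 mm or more (distance of any of jar_a, jar_b, jar_c, mill from where it was at the start of the episode above 0.015 m).
It fails at once if the drawer is pulled open (value of joint drawer above 0.015 m).
It also fails if it takes over 56 s, if anything falls off the work surface, if the arm or the gripper's body presses on something with over 40 N, if the wrist force passes 120 N, or if a joint passes its speed limit or range.

## Working session

There is one attempt and no reset: what is moved stays moved. The work goes in short steps, Python scripts to look and compute and a tool call to move; the robot and the scene stay as the last step left them, time stands still between calls to the robot, and variables do not carry over. Pictures are saved under pics/ and viewed, about 8 in all and at most 12, crops included, and the job is handed in when it is done.

Besides the shell and the picture viewer there is one more tool, called after "Call:" by a JSON object that holds its "name" and its "arguments". send_rows: Moves the arm, as the interface text tells. Its arguments: {"type":"object","properties":{"plan":{"type":"array"},"gripper":{"type":"number"},"grip_force":{"type":"number"}},"required":["plan"]}

```bash
mkdir -p pics; ls
python3 - <<'E'
from plant import *
import cv2,numpy as np
print(get_state(),tips_ahead)
for n in("side","top"):
    c=read_camera(n);cv2.imwrite(f"pics/{n}0.png",c["img"]);print(n,c["fx"],c["fy"],c["cx"],c["cy"],np.round(c["world_from_camera"],4).tolist())
    np.save(n+".npy",c["world_from_camera"])
E
```

```text
pics
{'time': 0.0, 'qpos': array([-1.25399928e+00,  2.87187925e-01,  1.57816500e+00,  2.86994450e-06,
        1.27860234e+00, -1.50020747e-01]), 'dq': array([-0.00037523, -0.0008306 , -0.00159668, -0.00076264,  0.0003091 ,
        0.00183581]), 'joint_efforts': array([-2.04547550e-04, -4.05981946e+01, -2.92625839e+01, -8.07615675e-05,
        5.89056493e-03,  1.01875681e-06]), 'eef_pos': array([ 0.30360086, -0.60217542,  0.2439388 ]), 'tcp_rot': array([-0.1636187 ,  0.68876466, -0.68709968,  0.16348148]), 'contact_force': array([-0.04096634, -0.19703596,  0.73710844]), 'wrist_torque': array([-0.00553612,  0.00583017, -0.04139936]), 'opening': 1.0021820756280326} 0.014
side 437.3411357477088 437.3411357477088 318.3462450596266 192.41627182786928 [[-0.97, -0.186, 0.1565, 0.3467], [-0.2431, 0.7421, -0.6246, 0.7789], [0.0001, -0.6439, -0.7651, 1.0391], [0.0, 0.0, 0.0, 1.0]]
top 408.05281513504394 408.05281513504394 323.3339708285702 198.61822278555582 [[0.0149, -0.99, 0.1401, 0.4105], [-0.9998, -0.0127, 0.0164, 0.0391], [-0.0145, -0.1403, -0.99, 1.0928], [0.0, 0.0, 0.0, 1.0]]
```

View pics/top0.png

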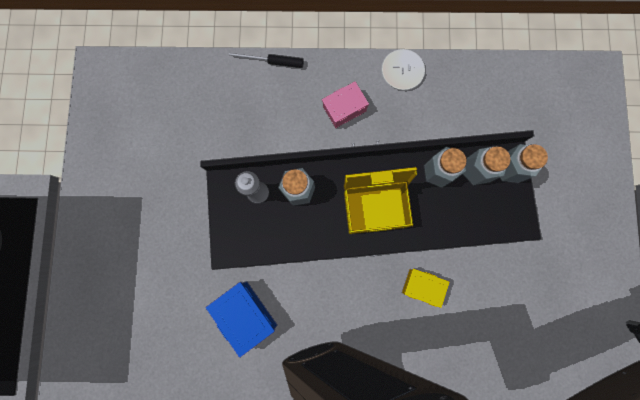

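View pics/side0.png

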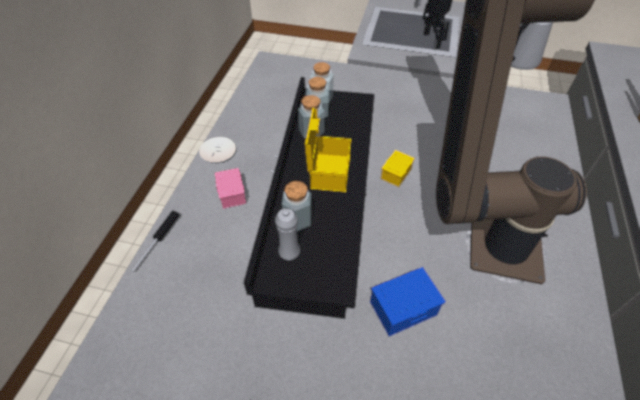

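The top view shows the open yellow tub near (380,205), with the decoy yellow box at (427,288). The upstand runs (201,162)–(532,133) and the board front (212,269)–(541,240). I'll zoom in on both views and measure.

```bash
cat > h.py <<'E'
import numpy as np,cv2
from scipy.spatial.transform import Rotation as R
K={"side":(437.3411,318.3462,192.4163),"top":(408.0528,323.3340,198.6182)}
T={n:np.load(n+".npy") for n in K}
def ray(n,uv):
    f,cx,cy=K[n];d=T[n][:3,:3]@[(uv[0]-cx)/f,(uv[1]-cy)/f,1];return T[n][:3,3],d
def onz(n,uv,z):
    o,d=ray(n,uv);return o+d*(z-o[2])/d[2]
def pix(n,p):
    f,cx,cy=K[n];c=T[n][:3,:3].T@(np.asarray(p)-T[n][:3,3]);return np.round([f*c[0]/c[2]+cx,f*c[1]/c[2]+cy],1)
E
python3 - <<'E'
from h import *
a=cv2.imread("pics/top0.png")[120:280,190:560];b=cv2.imread("pics/side0.png")
cv2.imwrite("pics/topz.png",cv2.resize(cv2.imread("pics/top0.png")[150:250,330:430],None,fx=6,fy=6,interpolation=cv2.INTER_CUBIC))
cv2.imwrite("pics/sidez.png",cv2.resize(b[100:200,290:390],None,fx=6,fy=6,interpolation=cv2.INTER_CUBIC))
print(onz("top",(212,269),.1),onz("top",(541,240),.1),onz("top",(201,162),.145),onz("top",(532,133),.145))
g=cv2.cvtColor(cv2.imread("pics/top0.png"),cv2.COLOR_BGR2GRAY)
for u in(230,320,420,430,520): print(u,"front",g[235:280,u].tolist(),"\n back",g[125:185,u].tolist())
E
```

```text
[0.37637123 0.32116346 0.1       ] [ 0.45720069 -0.46922959  0.1       ] [0.62913537 0.34815696 0.145     ] [ 0.70885615 -0.43999579  0.145     ]
230 front [39, 41, 42, 40, 40, 41, 41, 41, 41, 40, 41, 41, 41, 41, 42, 42, 41, 42, 40, 41, 41, 42, 42, 42, 42, 43, 41, 42, 43, 42, 42, 38, 45, 108, 132, 134, 133, 134, 132, 130, 131, 133, 133, 133, 135] 
 back [135, 136, 135, 133, 134, 134, 133, 135, 135, 134, 134, 132, 133, 137, 136, 133, 135, 136, 135, 138, 139, 137, 133, 132, 133, 135, 135, 135, 136, 137, 135, 138, 136, 70, 35, 35, 37, 39, 37, 23, 15, 13, 15, 19, 27, 35, 35, 37, 36, 36, 36, 36, 37, 36, 37, 38, 36, 35, 36, 37]
320 front [38, 38, 38, 39, 37, 39, 39, 38, 39, 40, 37, 38, 38, 38, 40, 38, 38, 40, 38, 39, 38, 37, 38, 36, 51, 130, 137, 135, 138, 136, 134, 134, 135, 136, 136, 134, 133, 135, 135, 135, 137, 139, 139, 137, 135] 
 back [136, 137, 136, 137, 137, 134, 132, 132, 132, 135, 137, 135, 135, 137, 137, 137, 138, 138, 137, 140, 141, 140, 138, 136, 109, 56, 33, 33, 33, 35, 32, 19, 14, 17, 13, 21, 32, 34, 35, 34, 34, 34, 34, 34, 35, 35, 35, 35, 35, 34, 25, 20, 24, 23, 23, 22, 22
[... 777 characters left out ...]
 140, 139, 95, 46, 31, 31, 31, 33, 28, 16, 17, 14, 17, 19, 30, 32, 33, 33, 32, 30, 33, 38, 57, 72, 75, 71, 71, 71, 70, 70, 70, 70, 70, 69, 71, 71, 69, 70, 70, 70, 68, 63, 59, 58, 59, 52, 31, 23]
520 front [30, 31, 31, 30, 29, 27, 61, 128, 137, 134, 133, 133, 132, 131, 133, 134, 132, 133, 134, 133, 133, 134, 135, 139, 139, 134, 130, 131, 134, 135, 132, 133, 135, 135, 134, 133, 131, 132, 137, 136, 132, 132, 133, 132, 132] 
 back [133, 132, 130, 132, 134, 134, 79, 37, 28, 30, 26, 32, 25, 14, 14, 15, 17, 28, 37, 82, 103, 105, 105, 111, 133, 152, 155, 145, 116, 111, 89, 71, 70, 79, 79, 92, 120, 125, 126, 140, 143, 130, 118, 113, 113, 113, 113, 113, 111, 77, 57, 55, 55, 55, 55, 56, 51, 33, 29, 32]
```

View pics/topz.png

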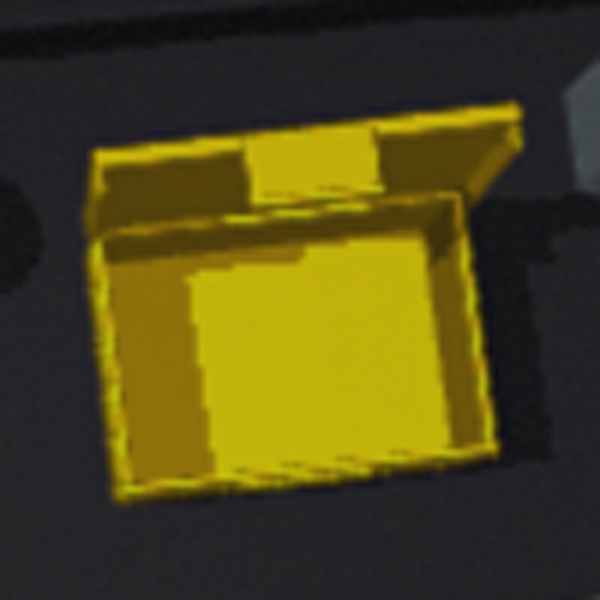

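View pics/sidez.png

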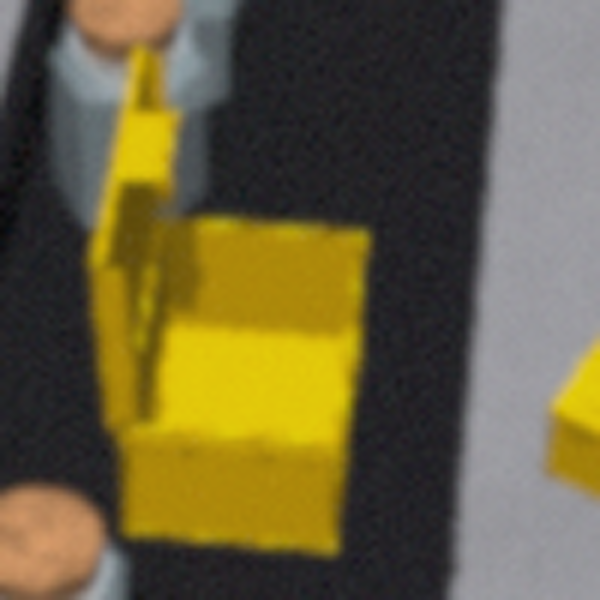

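Run:
```python
from h import *
o=-.42
fr=[onz("top",p,.1)[:2] for p in((230,267.5),(320,259.4),(430,249.4),(520,241.2))]
bb=[onz("top",p,.1)[:2] for p in((230,169),(320,160.6),(430,150.7),(520,142.3))]
bt=[onz("top",p,.145)[:2] for p in((230,158.2),(320,149.6),(430,139.4),(520,131.3))]
ft=[onz("top",p,.145)[:2] for p in((230,163.8),(320,155.6),(430,145.6),(520,137.3))]
for q in(fr,bb,bt,ft):
    q=np.array(q);m=np.polyfit(q[:,1],q[:,0],1);print("yaw",-np.arctan(m[0]),"x at y=-.05",np.polyval(m,-.05))
C=np.array([onz("top",(u/6+330+o,v/6+150+o),.174)[:2] for u,v in((118,500),(496,457),(465,195),(90,240))])
print(C,[np.linalg.norm(C[i]-C[(i+1)%4]) for i in range(4)])
c=C.mean(0);print("tub c",c, "yaw front",np.arctan2(*(C[0]-C[1])),"back",np.arctan2(*(C[3]-C[2])), "sides",[np.arctan2(*(a)[::-1]) for a in (C[3]-C[0],C[2]-C[1])])
# lid edge corners by triangulation : left is nearer +y
def tri(a,b):
    o1,d1=ray("top",a);o2,d2=ray("side",b);s=np.linalg.lstsq(np.c_[d1,-d2],o2-o1,rcond=None)[0];p,q=o1+s[0]*d1,o2+s[1]*d2;return (p+q)/2,np.linalg.norm(p-q)
print("lidL",tri((345.8+o,175+o),(95/6+290+o,260/6+100+o)),"lidR",tri((416.7+o,167.5+o),(143/6+290+o,47/6+100+o)))
print("rim check FL",tri((118/6+330+o,500/6+150+o),(345/6+290+o,448/6+100+o)))
```

```text
yaw 0.10443343399116409 x at y=-.05 0.4148884205785737
yaw 0.10511755861486985 x at y=-.05 0.6584065357867785
yaw 0.10603749253112317 x at y=-.05 0.6745488389400268
yaw 0.10459977953725924 x at y=-.05 0.6599913659410869
[[ 0.46347508 -0.00498702]
 [ 0.48152423 -0.14625974]
 [ 0.5810345  -0.13607145]
 [ 0.56192858  0.00622853]] [np.float64(0.14242104271072692), np.float64(0.1000304658483611), np.float64(0.14357687419001208), np.float64(0.099090260650197)]
tub c [ 0.5219906  -0.07027242] yaw front -0.12707264949483263 back -0.13346690735016556 sides [np.float64(0.11342821850076207), np.float64(0.10202881489098847)]
lidL (array([0.57435109, 0.00849583, 0.27892789]), np.float64(0.002261909479598251)) lidR (array([ 0.59169222, -0.13603342,  0.2750709 ]), np.float64(0.00371157462745245))
rim check FL (array([ 0.46363644, -0.00479749,  0.17730183]), np.float64(0.0007054824130627891))
```

The measurements agree with the given sizes:

| Item | Value |
|---|---|
| Rim sides | 100 x 143 mm (nominal 100 x 140) |
| Board depth to upstand face | 243–244 mm |
| Tub yaw | about 0.115 rad |
| Shelf yaw | 0.105 rad |
| Gap to upstand | about 88 mm |
| Off centre | about 7 mm |
| Lid angle | about 1.6 rad |

Next I'll plan the move to just behind the lid.

```bash
cat >> h.py <<'E'
psi=.108
sx=np.array([np.cos(psi),np.sin(psi),0]);sy=np.array([-np.sin(psi),np.cos(psi),0]);sz=np.array([0,0,1.])
def Rt(tilt,sg):   # tilt: fingers lean forward from straight down (rad)
    y=-np.cos(tilt)*sz+np.sin(tilt)*sx; z=sg*sy; return R.from_matrix(np.c_[np.cross(y,z),y,z])
def rows(way,p,r,step=.04,stepr=.13):
    """way: list of (pos,Rot); returns rows"""
    out=[]
    for q,s in way:
        dr=(r.inv()*s).as_rotvec();n=int(np.ceil(max(np.linalg.norm(q-p)/step,np.linalg.norm(dr)/stepr,1)))
        p0,r0=p,r
        for i in range(n):
            p1=p0+(q-p0)*(i+1)/n;r1=r0*R.from_rotvec(dr*(i+1)/n)
            out.append([np.round(r.inv().apply(p1-p)/.12,3).tolist(),np.round((r.inv()*r1).as_rotvec()/2/np.pi,4).tolist()])
            # follow rounded command
            p=p+r.apply(np.array(out[-1][0])*.12);r=r*R.from_rotvec(np.array(out[-1][1])*2*np.pi)
    return out
E
python3 - <<'E'
from h import *
from plant import *
s=get_state();p=s["eef_pos"];r=R.from_quat(s["tcp_rot"]);print(r.as_matrix().round(3))
sg=np.sign((r.as_matrix()[:,2])@sy);print(sg)
hinge=np.array([.522,-.0703,.174])+.05*sx
g=Rt(0,sg);print((r.inv()*g).as_rotvec())
tcp=hinge+sx*.060+sz*(.12+.014)
for w in rows([(np.array([.35,-.55,.42]),r),(tcp*[1,1,0]+[0,0,.42],g),(tcp,g)],p,r,.045): print(w,end=",")
print("\n",tcp)
E
```

```text
[[-0.893 -0.001  0.45 ]
 [-0.45   0.002 -0.893]
 [-0.    -1.    -0.002]]
-1.0
[2.15258602e-03 3.58804823e-01 5.28194673e-05]
[[-0.108, -0.293, -0.044], [0.0, 0.0, 0.0]],[[-0.109, -0.293, -0.043], [0.0, 0.0, 0.0]],[[-0.108, -0.293, -0.044], [0.0, 0.0, 0.0]],[[-0.108, -0.293, -0.043], [0.0, 0.0, 0.0]],[[-0.109, -0.293, -0.044], [0.0, 0.0, 0.0]],[[-0.303, 0.0, -0.2], [0.0, 0.0044, 0.0]],[[-0.297, 0.001, -0.209], [0.0001, 0.0044, 0.0]],[[-0.291, 0.0, -0.216], [-0.0, 0.0044, 0.0]],[[-0.286, 0.001, -0.225], [0.0, 0.0044, 0.0]],[[-0.278, 0.0, -0.232], [0.0, 0.0044, 0.0]],[[-0.273, 0.0, -0.24], [0.0001, 0.0044, 0.0]],[[-0.265, 0.001, -0.248], [-0.0, 0.0043, 0.0]],[[-0.259, -0.0, -0.254], [0.0, 0.0044, 0.0]],[[-0.252, 0.0, -0.262], [0.0, 0.0044, 0.0]],[[-0.244, 0.0, -0.268], [0.0001, 0.0044, 0.0]],[[-0.237, 0.0, -0.276], [-0.0, 0.0044, 0.0]],[[-0.229, 0.0, -0.281], [0.0, 0.0044, 0.0]],[[-0.222, 0.0, -0.288], [0.0, 0.0044, 0.0]],[[0.0, 0.311, 0.0], [0.0, 0.0, 0.0]],[[0.0, 0.311, 0.0], [0.0, 0.0, 0.0]],[[0.0, 0.312, 0.0], [0.0, 0.0, 0.0]],
 [ 0.6313591  -0.05844308  0.308     ]
```

Call:
{"name": "send_rows", "arguments": {"plan": [[[-0.108, -0.293, -0.044], [0, 0, 0]], [[-0.109, -0.293, -0.043], [0, 0, 0]], [[-0.108, -0.293, -0.044], [0, 0, 0]], [[-0.108, -0.293, -0.043], [0, 0, 0]], [[-0.109, -0.293, -0.044], [0, 0, 0]], [[-0.303, 0, -0.2], [0, 0.0044, 0]], [[-0.297, 0, -0.209], [0, 0.0044, 0]], [[-0.291, 0, -0.216], [0, 0.0044, 0]], [[-0.286, 0, -0.225], [0, 0.0044, 0]], [[-0.278, 0, -0.232], [0, 0.0044, 0]], [[-0.273, 0, -0.24], [0, 0.0044, 0]], [[-0.265, 0, -0.248], [0, 0.0044, 0]]], "gripper": 0}}

```text
time: 1.3
eef_pos: [0.502, -0.2837, 0.4205]
tcp_rot: [-0.096, 0.701, -0.7, 0.096]
contact_force: [1.1, -0.4, 1.7]
opening: 1.001
```

Call:
{"name": "send_rows", "arguments": {"plan": [[[-0.259, 0, -0.254], [0, 0.0044, 0]], [[-0.252, 0, -0.262], [0, 0.0044, 0]], [[-0.244, 0, -0.268], [0, 0.0044, 0]], [[-0.237, 0, -0.276], [0, 0.0044, 0]], [[-0.229, 0, -0.281], [0, 0.0044, 0]], [[-0.222, 0, -0.288], [0, 0.0044, 0]], [[0, 0.311, 0], [0, 0, 0]], [[0, 0.311, 0], [0, 0, 0]], [[0, 0.311, 0], [0, 0, 0]], [[0, 0, 0], [0, 0, 0]], [[0, 0, 0], [0, 0, 0]]]}}

```text
time: 2.4
eef_pos: [0.6314, -0.0587, 0.3087]
tcp_rot: [-0.039, 0.706, -0.706, 0.037]
contact_force: [-0.2, -0.3, 1.0]
opening: 0.997
```

Run:
```python
from h import *
from plant import *
s=get_state();p=s["eef_pos"];r=R.from_quat(s["tcp_rot"]);print(s["time"],p,(r.inv()*Rt(0,-1)).as_rotvec(),s["qpos"].round(2),s["contact_force"])
i=read_camera("side")["img"];cv2.imwrite("pics/s1.png",cv2.resize(i[60:220,230:430],None,fx=4,fy=3.75))
hinge=np.array([.522,-.0703,.174])+.05*sx
def at(th,rr): # tcp for finger front corner at radius rr on outer face
    return hinge+sx*(-rr*np.cos(th)+.006*np.sin(th)+.011)+sz*(rr*np.sin(th)+.006*np.cos(th)+.014)
g=Rt(0,-1)
way=[(hinge+sx*.06+sz*(.078+.014),g)]+[(at(t,.078),g) for t in np.arange(1.7,-.04,-.05)]
w=rows(way,p,g)
print(len(w));print(w)
```

```text
2.4 [ 0.63137264 -0.05865918  0.30874092] [ 0.00066123 -0.00066006  0.00183438] [-0.25  0.16  1.61 -0.    1.37  1.21] [-0.2165455  -0.26625453  1.03265401]
37
[[[-0.0, 0.178, -0.001], [0.0, 0.0, 0.0]], [[-0.0, 0.178, -0.001], [0.0, 0.0, 0.0]], [[0.275, 0.012, 0.0], [0.0, 0.0, 0.0]], [[0.032, -0.006, 0.0], [0.0, 0.0, 0.0]], [[0.032, -0.004, 0.0], [0.0, 0.0, 0.0]], [[0.033, -0.003, 0.0], [0.0, 0.0, 0.0]], [[0.032, -0.001, 0.0], [0.0, 0.0, 0.0]], [[0.033, 0.001, 0.0], [0.0, 0.0, 0.0]], [[0.032, 0.002, 0.0], [0.0, 0.0, 0.0]], [[0.033, 0.004, 0.0], [0.0, 0.0, 0.0]], [[0.032, 0.005, 0.0], [0.0, 0.0, 0.0]], [[0.032, 0.008, 0.0], [0.0, 0.0, 0.0]], [[0.031, 0.008, 0.0], [0.0, 0.0, 0.0]], [[0.031, 0.01, 0.0], [0.0, 0.0, 0.0]], [[0.031, 0.012, 0.0], [0.0, 0.0, 0.0]], [[0.029, 0.013, 0.0], [0.0, 0.0, 0.0]], [[0.029, 0.015, 0.0], [0.0, 0.0, 0.0]], [[0.029, 0.016, 0.0], [0.0, 0.0, 0.0]], [[0.027, 0.018, 0.0], [0.0, 0.0, 0.0]], [[0.027, 0.019, 0.0], [0.0, 0.0, 0.0]], [[0.025, 0.02, 0.0], [0.0, 0.0, 0.0]], [[0.025, 0.022, 0.0], [0.0, 0.0, 0.0]], [[0.023, 0.022, 0.0], [0.0, 0.0, 0.0]], [[0.022, 0.024, 0.0], [0.0, 0.0, 0.0]], [[0.021, 0.025, 0.0], [0.0, 0.0, 0.0]], [[0.02, 0.026, 0.0], [0.0, 0.0, 0.0]], [[0.019, 0.027, 0.0], [0.0, 0.0, 0.0]], [[0.017, 0.027, 0.0], [0.0, 0.0, 0.0]], [[0.015, 0.029, 0.0], [0.0, 0.0, 0.0]], [[0.015, 0.029, 0.0], [0.0, 0.0, 0.0]], [[0.012, 0.03, 0.0], [0.0, 0.0, 0.0]], [[0.012, 0.031, 0.0], [0.0, 0.0, 0.0]], [[0.009, 0.031, 0.0], [0.0, 0.0, 0.0]], [[0.008, 0.032, 0.0], [0.0, 0.0, 0.0]], [[0.007, 0.032, 0.0], [0.0, 0.0, 0.0]], [[0.005, 0.032, 0.0], [0.0, 0.0, 0.0]], [[0.003, 0.032, 0.0], [0.0, 0.0, 0.0]]]
```

View pics/s1.png

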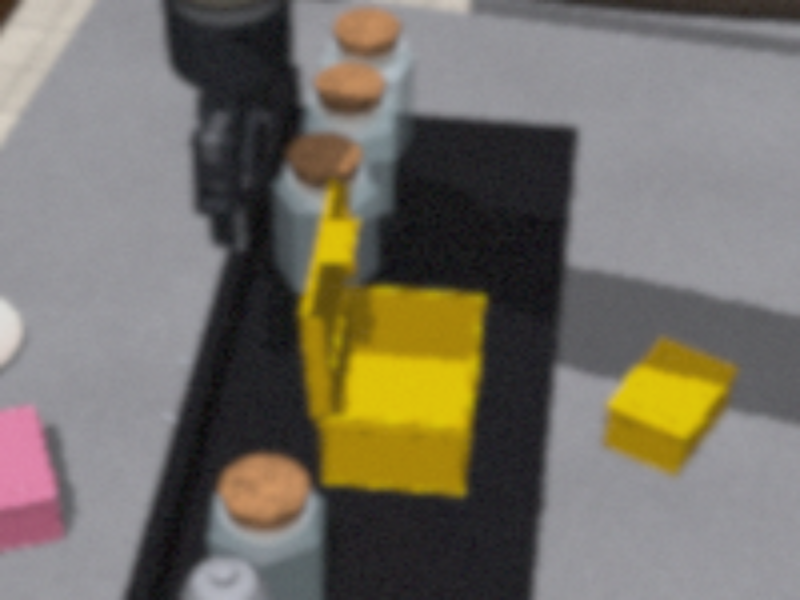

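The fingertips show near crop (230,245), about pixel (287,125), clear behind the upright lid. The tub is untouched. Now I'll lower the lid slowly, at about 0.5 rad/s.

Call:
{"name": "send_rows", "arguments": {"plan": [[[0, 0.178, 0], [0, 0, 0]], [[0, 0.178, 0], [0, 0, 0]], [[0.09, 0.004, 0], [0, 0, 0]], [[0.09, 0.004, 0], [0, 0, 0]], [[0.05, 0.004, 0], [0, 0, 0]], [[0.045, 0, 0], [0, 0, 0]], [[0.032, -0.006, 0], [0, 0, 0]], [[0.032, -0.004, 0], [0, 0, 0]], [[0.033, -0.003, 0], [0, 0, 0]], [[0.032, -0.001, 0], [0, 0, 0]], [[0.033, 0.001, 0], [0, 0, 0]], [[0.032, 0.002, 0], [0, 0, 0]]]}}

```text
time: 3.65
eef_pos: [0.5754, -0.0648, 0.2662]
tcp_rot: [0.038, -0.706, 0.706, -0.038]
contact_force: [1.4, -0.5, 1.2]
opening: 1.0
```

Call:
{"name": "send_rows", "arguments": {"plan": [[[0.033, 0.004, 0], [0, 0, 0]], [[0.032, 0.005, 0], [0, 0, 0]], [[0.032, 0.008, 0], [0, 0, 0]], [[0.031, 0.008, 0], [0, 0, 0]], [[0.031, 0.01, 0], [0, 0, 0]], [[0.031, 0.012, 0], [0, 0, 0]], [[0.029, 0.013, 0], [0, 0, 0]], [[0.029, 0.015, 0], [0, 0, 0]], [[0.029, 0.016, 0], [0, 0, 0]], [[0.027, 0.018, 0], [0, 0, 0]], [[0.027, 0.019, 0], [0, 0, 0]], [[0.025, 0.02, 0], [0, 0, 0]]]}}

```text
time: 4.85
eef_pos: [0.5329, -0.0693, 0.2484]
tcp_rot: [-0.038, 0.706, -0.706, 0.038]
contact_force: [-0.2, 0.4, 0.6]
opening: 0.999
```

Run:
```python
from h import *
from plant import *
s=get_state();print(s["time"],s["eef_pos"],s["contact_force"])
i=read_camera("side")["img"];cv2.imwrite("pics/s2.png",cv2.resize(i[60:220,230:430],None,fx=4,fy=3.75))
```

```text
4.85 [ 0.53290108 -0.06930819  0.24836552] [-0.22490669  0.38961621  0.63824109]
```

View pics/s2.png

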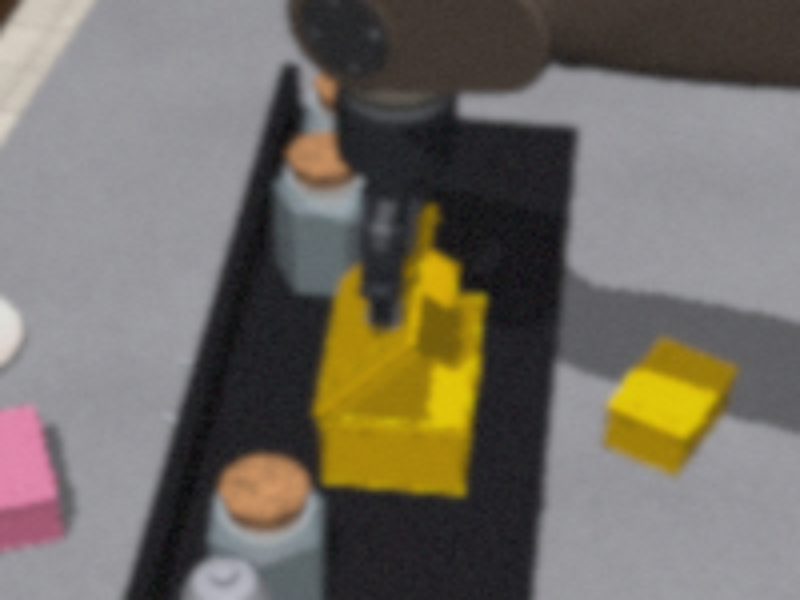

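The lid is half down, with its front edge near crop (430,240). The tip is on its outer face and the tub has not moved, so I'll continue.

Call:
{"name": "send_rows", "arguments": {"plan": [[[0.025, 0.022, 0], [0, 0, 0]], [[0.023, 0.022, 0], [0, 0, 0]], [[0.022, 0.024, 0], [0, 0, 0]], [[0.021, 0.025, 0], [0, 0, 0]], [[0.02, 0.026, 0], [0, 0, 0]], [[0.019, 0.027, 0], [0, 0, 0]], [[0.017, 0.027, 0], [0, 0, 0]], [[0.015, 0.029, 0], [0, 0, 0]], [[0.015, 0.029, 0], [0, 0, 0]], [[0.012, 0.03, 0], [0, 0, 0]], [[0.012, 0.031, 0], [0, 0, 0]]]}}

```text
time: 6.0
eef_pos: [0.5091, -0.0719, 0.2132]
tcp_rot: [-0.038, 0.706, -0.706, 0.038]
contact_force: [0.7, -0.4, 0.0]
opening: 1.0
```

Call:
{"name": "send_rows", "arguments": {"plan": [[[0.009, 0.031, 0], [0, 0, 0]], [[0.008, 0.032, 0], [0, 0, 0]], [[0.007, 0.032, 0], [0, 0, 0]], [[0.005, 0.032, 0], [0, 0, 0]], [[0, 0.01, 0], [0, 0, 0]], [[0, 0, 0], [0, 0, 0]]]}}

```text
time: 6.6
eef_pos: [0.5056, -0.0722, 0.1968]
tcp_rot: [-0.038, 0.706, -0.706, 0.038]
contact_force: [-0.5, -0.6, 0.1]
opening: 0.997
```

Call:
{"name": "send_rows", "arguments": {"plan": [[[0, 0.016, 0], [0, 0, 0]], [[0, 0.016, 0], [0, 0, 0]], [[0, 0, 0], [0, 0, 0]], [[0, 0, 0], [0, 0, 0]]]}}

```text
time: 7.0
eef_pos: [0.5057, -0.0722, 0.1932]
tcp_rot: [-0.038, 0.706, -0.706, 0.038]
contact_force: [-0.3, 0.0, 0.3]
opening: 1.003
```

Call:
{"name": "send_rows", "arguments": {"plan": [[[0, 0.016, 0], [0, 0, 0]], [[0, 0.016, 0], [0, 0, 0]], [[0, 0, 0], [0, 0, 0]]]}}

```text
time: 7.3
eef_pos: [0.5055, -0.0722, 0.189]
tcp_rot: [-0.038, 0.706, -0.706, 0.038]
contact_force: [0.0, 0.2, -0.1]
opening: 0.999
```

Call:
{"name": "send_rows", "arguments": {"plan": [[[0, 0.016, 0], [0, 0, 0]], [[0, 0.016, 0], [0, 0, 0]], [[0, 0, 0], [0, 0, 0]]]}}

```text
time: 7.6
eef_pos: [0.5056, -0.0722, 0.1852]
tcp_rot: [-0.038, 0.706, -0.706, 0.038]
contact_force: [0.8, 0.3, 0.2]
opening: 1.001
```

Call:
{"name": "send_rows", "arguments": {"plan": [[[0, 0.016, 0], [0, 0, 0]], [[0, 0.012, 0], [0, 0, 0]], [[0, 0, 0], [0, 0, 0]]]}}

```text
time: 7.9
eef_pos: [0.5056, -0.0722, 0.1819]
tcp_rot: [-0.038, 0.706, -0.706, 0.038]
contact_force: [0.1, -0.7, -0.4]
opening: 0.998
```

Call:
{"name": "send_rows", "arguments": {"plan": [[[0, 0.012, 0], [0, 0, 0]], [[0, 0, 0], [0, 0, 0]]]}}

```text
time: 8.1
eef_pos: [0.5058, -0.0723, 0.1809]
tcp_rot: [0.038, -0.706, 0.706, -0.038]
contact_force: [-0.4, -0.2, -0.7]
opening: 1.002
```

Run:
```python
from h import *
from plant import *
s=get_state();print(s["time"],s["eef_pos"],s["contact_force"])
i=read_camera("side")["img"];cv2.imwrite("pics/s3.png",cv2.resize(i[60:220,230:430],None,fx=4,fy=3.75))
```

```text
8.1 [ 0.5058431  -0.0722978   0.18088312] [-0.41202631 -0.22053334 -0.71003685]
```

View pics/s3.png

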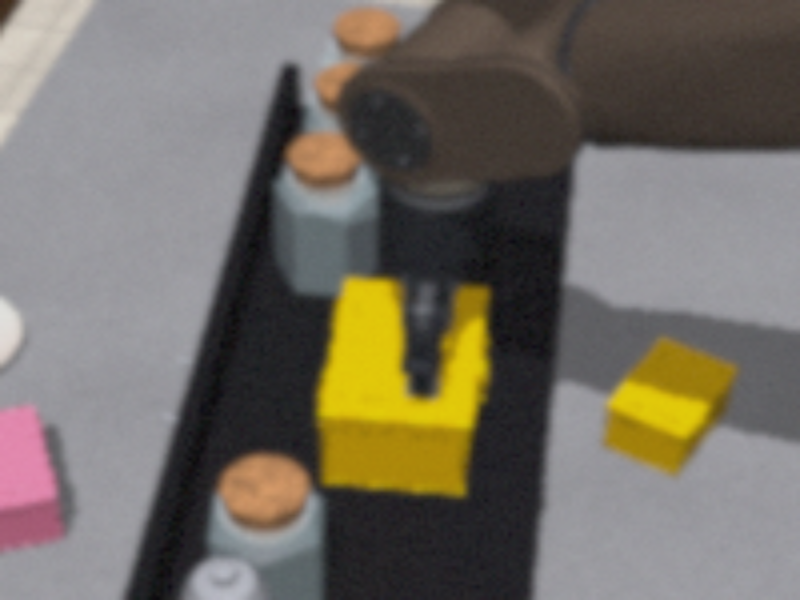

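The lid looks all but shut, so the open tips sit about 1 mm ahead of the TCP. I'll press lightly until force shows.

Call:
{"name": "send_rows", "arguments": {"plan": [[[0, 0.01, 0], [0, 0, 0]], [[0, 0.008, 0], [0, 0, 0]], [[0, 0, 0], [0, 0, 0]]]}}

```text
time: 8.45
eef_pos: [0.5059, -0.0723, 0.1807]
tcp_rot: [0.038, -0.706, 0.706, -0.038]
contact_force: [-4.5, -0.0, 8.6]
opening: 1.001
```

Call:
{"name": "send_rows", "arguments": {"plan": [[[0, 0.008, 0], [0, 0, 0]], [[0, 0, 0], [0, 0, 0]]]}}

```text
time: 8.65
eef_pos: [0.506, -0.0723, 0.1806]
tcp_rot: [0.038, -0.706, 0.706, -0.038]
contact_force: [-7.5, 0.9, 12.0]
opening: 1.0
```

The lid is shut and pressed at 12 N, with contact at TCP z of about 0.1807. I'll lift off, back out and tilt the tool 45° toward the front lid edge.

Run:
```python
from h import *
from plant import *
s=get_state();p=s["eef_pos"];r=R.from_quat(s["tcp_rot"])
c=np.array([.522,-.0703,0]);E=c-.053*sx+.18*sz
t=Rt(np.pi/4,-1);y=t.as_matrix()[:,1]
w=rows([(p+.08*sz,r),(E-.03*y+.05*sz,t),(E-.025*y,t)],p,r,.04,.12)
print(len(w),w,E-.025*y)
```

```text
11 [[[0.0, -0.333, 0.0], [0.0, 0.0, 0.0]], [[0.0, -0.334, 0.0], [0.0, 0.0, 0.0]], [[0.069, 0.011, -0.0], [-0.0, -0.0, 0.0179]], [[0.07, 0.004, -0.001], [-0.0, -0.0, 0.0178]], [[0.07, -0.005, 0.0], [-0.0, -0.0, 0.0179]], [[0.069, -0.012, -0.0], [-0.0, -0.0, 0.0179]], [[0.067, -0.02, -0.0], [-0.0, -0.0, 0.0178]], [[0.065, -0.027, -0.001], [-0.0, -0.0, 0.0179]], [[0.061, -0.035, -0.0], [-0.0, 0.0, 0.0178]], [[0.147, 0.168, -0.0], [-0.0, 0.0, 0.0]], [[0.148, 0.169, -0.0], [-0.0, 0.0, 0.0]]] [ 0.45173412 -0.07791836  0.19767767]
```

Call:
{"name": "send_rows", "arguments": {"plan": [[[0, -0.333, 0], [0, 0, 0]], [[0, -0.334, 0], [0, 0, 0]], [[0.069, 0.011, 0], [0, 0, 0.0179]], [[0.07, 0.004, 0], [0, 0, 0.0178]], [[0.07, -0.005, 0], [0, 0, 0.0179]], [[0.069, -0.012, 0], [0, 0, 0.0179]], [[0.067, -0.02, 0], [0, 0, 0.0178]], [[0.065, -0.027, 0], [0, 0, 0.0179]], [[0.061, -0.035, 0], [0, 0, 0.0178]], [[0, 0, 0], [0, 0, 0]], [[0, 0, 0], [0, 0, 0]]]}}

```text
time: 9.75
eef_pos: [0.4502, -0.0796, 0.2497]
tcp_rot: [0.234, 0.667, -0.638, 0.304]
contact_force: [-0.4, -0.1, -0.0]
opening: 1.001
```

Run:
```python
from h import *
from plant import *
s=get_state();p=s["eef_pos"];r=R.from_quat(s["tcp_rot"])
print(s["time"],p,s["qpos"].round(2),s["contact_force"],(r.inv()*Rt(np.pi/4,-1)).as_rotvec())
c=read_camera("top")["img"];cv2.imwrite("pics/t4.png",cv2.resize(c[120:270,300:500],None,fx=4,fy=4))
c=read_camera("side")["img"];cv2.imwrite("pics/s4.png",cv2.resize(c[60:220,230:430],None,fx=4,fy=3.75))
```

```text
9.75 [ 0.45019517 -0.07961116  0.24971081] [-0.67 -0.62  2.48  0.74  0.82  0.4 ] [-0.40859855 -0.13592267 -0.03140026] [-0.00050426 -0.00115216  0.00310444]
```

View pics/s4.png

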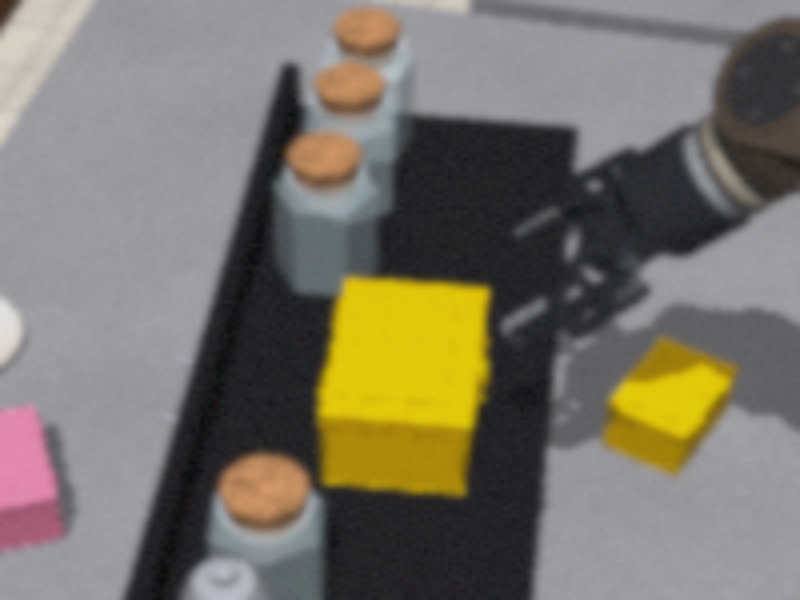

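The lid is shut and the tub unmoved, its front edge near crop (488,290–385). The 45° pose puts joint 3 at its limit this close in. So I'll slide the tub with a 20° tilt using two open fingers low on the front wall, then tilt to 45° farther out. First I'll re-measure the tub from the lid outline.

```bash
cat >> h.py <<'E'
def lidpose(img):
    m=cv2.inRange(cv2.cvtColor(img,cv2.COLOR_BGR2HSV),(20,120,110),(35,255,255));m[:,:330]=0;m[:,440:]=0;m[245:]=0
    c=max(cv2.findContours(m,cv2.RETR_EXTERNAL,cv2.CHAIN_APPROX_NONE)[0],key=cv2.contourArea)[:,0]
    P=np.array([onz("top",q,.18)[:2]-np.array([.656,-.0495]) for q in c]);F=np.c_[P@sx[:2],P@sy[:2]]
    b=cv2.minAreaRect((F*1000).astype(np.float32));return b
E
python3 - <<'E'
from h import *
from plant import *
im=read_camera("top")["img"]
print("lid rect in shelf frame mm",lidpose(im))
s=get_state();p=s["eef_pos"];r=R.from_quat(s["tcp_rot"]);print(p)
c=np.array([.522,-.0703,0]);t=Rt(np.deg2rad(20),-1)
A=c-.05*sx-.0103*sx-.03*sx+.135*sz
w=rows([(p-.03*sx,r),(A+.09*sz,t),(A,t)],p,r,.035,.12);print(len(w),w,A)
E
```

```text
lid rect in shelf frame mm ((-135.93045043945312, -5.83538818359375), (111.16382598876953, 146.58824157714844), 1.0881942510604858)
[ 0.45027926 -0.07869091  0.24850475]
8 [[[0.178, -0.176, -0.0], [0.0, 0.0, 0.0]], [[0.017, 0.052, -0.001], [0.0001, -0.0, -0.0172]], [[0.011, 0.054, -0.001], [0.0001, -0.0, -0.0172]], [[0.005, 0.055, -0.002], [0.0001, -0.0001, -0.0171]], [[-0.001, 0.054, -0.001], [0.0001, 0.0, -0.0172]], [[0.086, 0.235, -0.0], [-0.0, 0.0, -0.0]], [[0.085, 0.235, -0.0], [-0.0, 0.0, -0.0]], [[0.086, 0.235, -0.0], [-0.0, 0.0, -0.0]]] [ 0.43222612 -0.08003345  0.135     ]
```

View pics/t4.png

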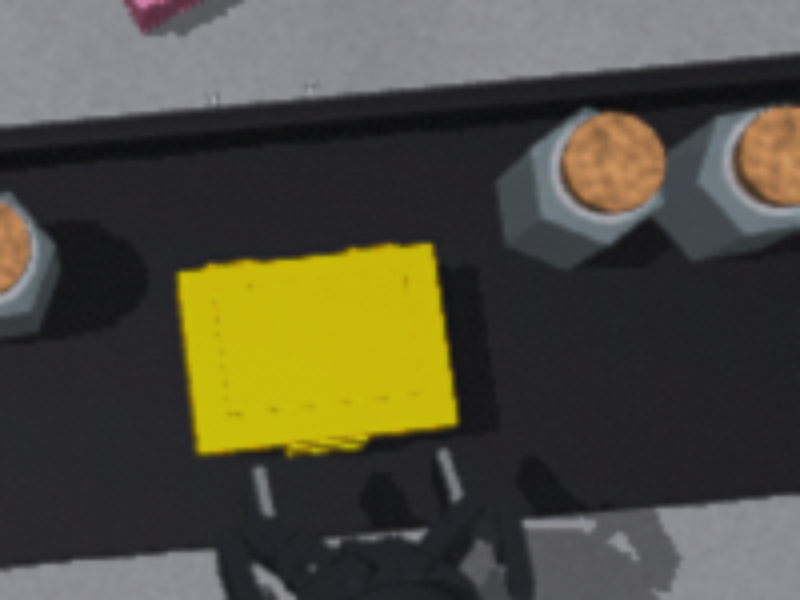

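The view shows the tub square to the upstand and both finger tips clear in front, at crop (262,490) and (450,475). The two screws are visible behind at (214,98) and (312,88). I'll use a vertical tool for the slide because it has more reach margin here.

Run:
```python
from h import *
from plant import *
for z in(.122,):
  a=onz("top",(214/4+300,98/4+120),z);b=onz("top",(312/4+300,88/4+120),z);m=(a+b)/2;print(a,b,np.linalg.norm(a-b));print("screw mid lateral vs (.656,-.0495)",(m[:2]-[.656,-.0495])@sy[:2])
s=get_state();p=s["eef_pos"];r=R.from_quat(s["tcp_rot"]);print(p)
c=np.array([.522,-.0703,0]);t=Rt(0,-1)
A=c-.053*sx-.033*sx+.155*sz
w=rows([(A*[1,1,0]+sz*.25,t),(A,t)],p,r,.035,.12);print(len(w),w,A)
```

```text
[ 0.6825071  -0.01659512  0.122     ] [ 0.68944943 -0.07643983  0.122     ] 0.06024603616619193
screw mid lateral vs (.656,-.0495) -0.00026621437520465974
[ 0.45027926 -0.07869091  0.24850475]
10 [[[0.01, -0.013, -0.001], [0.0001, -0.0, -0.0178]], [[0.012, -0.011, -0.0], [0.0, -0.0, -0.0177]], [[0.013, -0.011, -0.001], [0.0001, -0.0, -0.0178]], [[0.014, -0.008, -0.001], [0.0, -0.0, -0.0177]], [[0.015, -0.007, -0.001], [0.0001, -0.0, -0.0178]], [[0.016, -0.006, -0.0], [0.0001, -0.0, -0.0177]], [[0.016, -0.003, -0.001], [0.0, -0.0, -0.0178]], [[-0.0, 0.264, -0.0], [0.0, -0.0, 0.0]], [[-0.0, 0.264, -0.0], [0.0, -0.0, 0.0]], [[-0.0, 0.263, -0.0], [0.0, -0.0, 0.0]]] [ 0.43650106 -0.07956995  0.155     ]
```

The screw spacing measures 60.2 mm, which confirms the centre; the tub is about 6 mm off it, which is fine.

Call:
{"name": "send_rows", "arguments": {"plan": [[[0.01, -0.013, 0], [0, 0, -0.0178]], [[0.012, -0.011, 0], [0, 0, -0.0177]], [[0.013, -0.011, 0], [0, 0, -0.0178]], [[0.014, -0.008, 0], [0, 0, -0.0177]], [[0.015, -0.007, 0], [0, 0, -0.0178]], [[0.016, -0.006, 0], [0, 0, -0.0177]], [[0.016, -0.003, 0], [0, 0, -0.0178]], [[0, 0, 0], [0, 0, 0]]]}}

```text
time: 10.7
eef_pos: [0.4381, -0.0802, 0.2503]
tcp_rot: [-0.039, 0.707, -0.706, 0.039]
contact_force: [0.1, 0.6, -0.6]
opening: 1.002
```

Run:
```python
from h import *
from plant import *
s=get_state();p=s["eef_pos"];r=R.from_quat(s["tcp_rot"])
print(s["time"],p,s["qpos"].round(2),s["contact_force"],(r.inv()*Rt(0,-1)).as_rotvec(), "edge gap",((np.array([.522,-.0703,0])-.053*sx-p)@sx)-.011)
```

```text
10.7 [ 0.43813532 -0.08017588  0.2502644 ] [-0.41 -0.25  2.11  0.    1.28  1.05] [ 0.10216209  0.55013475 -0.5678099 ] [0.00148984 0.00251395 0.00039094] edge gap 0.020440582079168133
```

Call:
{"name": "send_rows", "arguments": {"plan": [[[0, 0.264, 0], [0, 0, 0]], [[0, 0.264, 0], [0, 0, 0]], [[0, 0.263, 0], [0, 0, 0]], [[0, 0, 0], [0, 0, 0]], [[-0.08, 0, 0], [0, 0, 0]], [[-0.05, 0, 0], [0, 0, 0]], [[0, 0, 0], [0, 0, 0]]]}}

```text
time: 11.4
eef_pos: [0.4549, -0.0796, 0.1588]
tcp_rot: [0.036, -0.706, 0.706, -0.041]
contact_force: [0.3, 0.6, 0.6]
opening: 1.004
```

Call:
{"name": "send_rows", "arguments": {"plan": [[[-0.04, 0, 0], [0, 0, 0]], [[-0.04, 0, 0], [0, 0, 0]], [[-0.04, 0, 0], [0, 0, 0]], [[-0.04, 0, 0], [0, 0, 0]], [[-0.04, 0, 0], [0, 0, 0]], [[-0.04, 0, 0], [0, 0, 0]]]}}

```text
time: 12.0
eef_pos: [0.4815, -0.076, 0.1565]
tcp_rot: [-0.037, 0.706, -0.706, 0.039]
contact_force: [-1.1, 0.1, 1.7]
opening: 0.998
```

Run:
```python
from h import *
from plant import *
s=get_state();p=s["eef_pos"]
c=read_camera("top")["img"];print(lidpose(c))
print(s["time"],p,s["qpos"].round(2),s["contact_force"])
c=read_camera("side")["img"];cv2.imwrite("pics/s5.png",cv2.resize(c[60:220,230:430],None,fx=4,fy=3.75))
```

```text
((-108.46208190917969, -6.513397216796875), (146.73403930664062, 100.02912902832031), 89.88871002197266)
12.0 [ 0.48154934 -0.07600807  0.15647605] [-0.37 -0.04  2.11  0.    1.07  1.1 ] [-1.11579533  0.0540668   1.73774953]
```

View pics/s5.png

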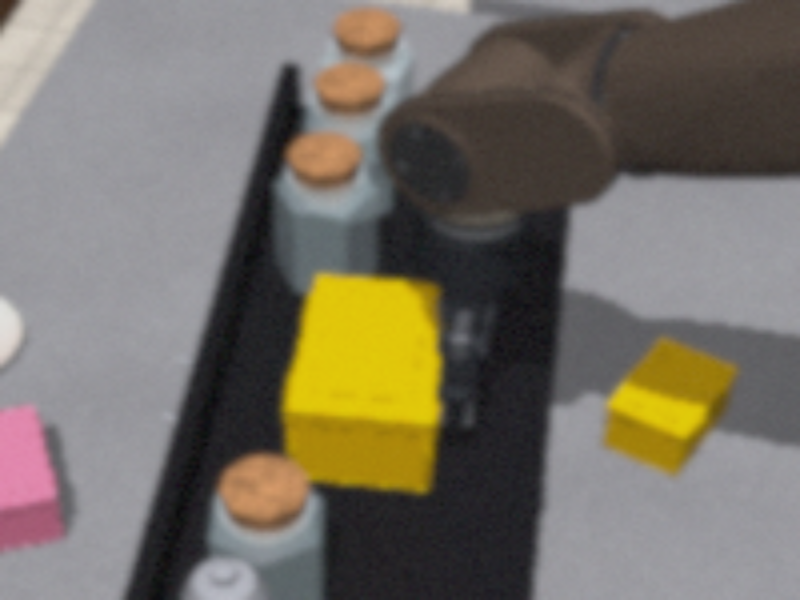

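The tub slides flat and square, with its front at crop (438,290–490) and about 60 mm left to go. I'll continue.

Call:
{"name": "send_rows", "arguments": {"plan": [[[-0.04, 0, 0], [0, 0, 0]], [[-0.04, 0, 0], [0, 0, 0]], [[-0.04, 0, 0], [0, 0, 0]], [[-0.04, 0, 0], [0, 0, 0]], [[-0.04, 0, 0], [0, 0, 0]], [[-0.04, 0, 0], [0, 0, 0]], [[-0.04, 0, 0], [0, 0, 0]], [[-0.04, 0, 0], [0, 0, 0]], [[-0.04, 0, 0], [0, 0, 0]], [[-0.04, 0, 0], [0, 0, 0]], [[0, 0, 0], [0, 0, 0]]]}}

```text
time: 13.2
eef_pos: [0.5298, -0.0709, 0.1569]
tcp_rot: [-0.037, 0.706, -0.706, 0.04]
contact_force: [0.9, 0.5, 0.3]
opening: 0.998
```

Call:
{"name": "send_rows", "arguments": {"plan": [[[-0.02, 0, 0], [0, 0, 0]], [[-0.02, 0, 0], [0, 0, 0]], [[-0.02, 0, 0], [0, 0, 0]], [[0, 0, 0], [0, 0, 0]]]}}

```text
time: 13.6
eef_pos: [0.5365, -0.0701, 0.1568]
tcp_rot: [-0.037, 0.706, -0.706, 0.039]
contact_force: [0.8, -1.1, 0.2]
opening: 1.0
```

Run:
```python
from h import *
from plant import *
s=get_state();p=s["eef_pos"]
c=read_camera("top")["img"];print(lidpose(c))
print(s["time"],p,s["qpos"].round(2),s["contact_force"])
```

```text
((-52.53956604003906, -6.5759429931640625), (146.707275390625, 97.74434661865234), 89.94668579101562)
13.6 [ 0.5365023  -0.07007887  0.15675974] [-0.32  0.08  1.98  0.    1.07  1.14] [ 0.78500701 -1.06992389  0.22368507]
```

The tub is within about 4 mm of the upstand and square. I'll switch to the 45° diagonal pose now.

Run:
```python
from h import *
from plant import *
s=get_state();p=s["eef_pos"];r=R.from_quat(s["tcp_rot"])
E=np.array([.656,-.0495,0])-.106*sx-.0065*sy+.18*sz
t=Rt(np.pi/4,-1);y=t.as_matrix()[:,1]
w=rows([(p-.02*sx,r),(p-.02*sx+.06*sz,r),(E-.04*y+.02*sz,t),(E-.012*y,t)],p,r,.035,.12)
print(len(w),w,E,E-.012*y)
```

```text
12 [[[0.167, -0.001, 0.0], [0.0, 0.0, 0.0]], [[-0.001, -0.25, -0.0], [0.0, 0.0, 0.0]], [[-0.001, -0.25, -0.0], [0.0, 0.0, 0.0]], [[-0.008, -0.014, -0.001], [0.0, -0.0, 0.0178]], [[-0.01, -0.012, -0.002], [0.0, -0.0, 0.0178]], [[-0.011, -0.012, -0.001], [0.0, -0.0, 0.0177]], [[-0.012, -0.01, -0.001], [0.0, -0.0, 0.0178]], [[-0.013, -0.009, -0.002], [0.0, -0.0, 0.0178]], [[-0.014, -0.007, -0.001], [0.0, -0.0, 0.0178]], [[-0.015, -0.006, -0.001], [0.0, -0.0001, 0.0178]], [[0.059, 0.176, -0.0], [0.0, 0.0, -0.0]], [[0.059, 0.176, -0.0], [0.0, 0.0, -0.0]]] [ 0.55131823 -0.06738789  0.18      ] [ 0.54288238 -0.06830252  0.18848528]
```

Call:
{"name": "send_rows", "arguments": {"plan": [[[0.167, 0, 0], [0, 0, 0]], [[0, -0.25, 0], [0, 0, 0]], [[0, -0.25, 0], [0, 0, 0]], [[-0.008, -0.014, 0], [0, 0, 0.0178]], [[-0.01, -0.012, -0.002], [0, 0, 0.0178]], [[-0.011, -0.012, -0.001], [0, 0, 0.0177]], [[-0.012, -0.01, -0.001], [0, 0, 0.0178]], [[-0.013, -0.009, -0.002], [0, 0, 0.0178]], [[-0.014, -0.007, -0.001], [0, 0, 0.0178]], [[-0.015, -0.006, -0.001], [0, 0, 0.0178]], [[0, 0, 0], [0, 0, 0]], [[0, 0, 0], [0, 0, 0]]]}}

```text
time: 14.85
eef_pos: [0.5225, -0.0709, 0.2283]
tcp_rot: [0.234, 0.667, -0.638, 0.304]
contact_force: [-0.8, -0.4, -0.1]
opening: 1.005
```

Run:
```python
from h import *
from plant import *
s=get_state();p=s["eef_pos"];r=R.from_quat(s["tcp_rot"])
c=read_camera("top")["img"];print(lidpose(c))
print(s["time"],p,s["qpos"].round(2),s["contact_force"],(r.inv()*Rt(np.pi/4,-1)).as_rotvec())
q=r.inv().apply(np.array([.55132,-.06739,.18])-p);print("to edge, tool mm",q*1000)
cv2.imwrite("pics/t6.png",cv2.resize(c[120:270,300:500],None,fx=4,fy=4))
c=read_camera("side")["img"];cv2.imwrite("pics/s6.png",cv2.resize(c[60:220,230:430],None,fx=4,fy=3.75))
```

```text
((-60.051025390625, -6.595977783203125), (146.76132202148438, 112.76721954345703), 89.94668579101562)
14.85 [ 0.52252288 -0.07085979  0.22827641] [-0.52 -0.36  2.37  0.8   0.62  0.4 ] [-0.75216663 -0.44901799 -0.14976283] [-0.00037122 -0.00079888  0.00230272]
to edge, tool mm [13.50252334 54.67614969 -0.35498132]
```

View pics/s6.png

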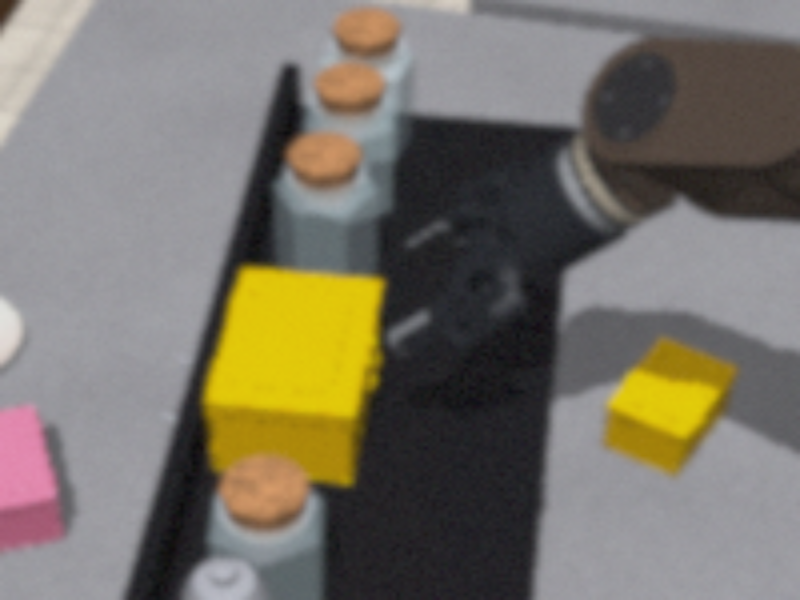

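The fingers are tilted at 45° in front of the lid's front edge (crop 380,280–410). The tub is about 3.7 mm from the upstand and square. Now I'll approach along the tool axis.

Call:
{"name": "send_rows", "arguments": {"plan": [[[0.055, 0.12, 0], [0, 0, 0]], [[0.055, 0.12, 0], [0, 0, 0]], [[0, 0.1, 0], [0, 0, 0]], [[0, 0, 0], [0, 0, 0]]]}}

```text
time: 15.35
eef_pos: [0.5427, -0.0681, 0.1892]
tcp_rot: [0.234, 0.668, -0.637, 0.305]
contact_force: [0.3, 0.5, -0.4]
opening: 1.003
```

Run:
```python
from h import *
from plant import *
s=get_state();p=s["eef_pos"];r=R.from_quat(s["tcp_rot"])
print(s["time"],p,s["qpos"].round(3),s["contact_force"],(r.inv()*Rt(np.pi/4,-1)).as_rotvec())
q=r.inv().apply(np.array([.55132,-.06739,.18])-p);print("to edge, tool mm",q*1000)
```

```text
15.35 [ 0.54270692 -0.06811279  0.18915702] [-0.488 -0.238  2.354  0.918  0.524  0.274] [ 0.32113323  0.47221849 -0.36067445] [ 0.00198859 -0.00020756  0.00292417]
to edge, tool mm [ 0.32817047 12.58553332  0.23492768]
```

Call:
{"name": "send_rows", "arguments": {"plan": [[[0, 0.03, 0], [0, 0, 0]], [[0, 0.03, 0], [0, 0, 0]], [[0, 0.02, 0], [0, 0, 0]], [[0, 0, 0], [0, 0, 0]]]}}

```text
time: 15.75
eef_pos: [0.5489, -0.0678, 0.1833]
tcp_rot: [0.235, 0.667, -0.638, 0.305]
contact_force: [-0.3, 0.8, 0.4]
opening: 1.001
```

Call:
{"name": "send_rows", "arguments": {"plan": [[[0, 0.016, 0], [0, 0, 0]], [[0, 0.016, 0], [0, 0, 0]], [[0, 0, 0], [0, 0, 0]]]}}

```text
time: 16.05
eef_pos: [0.5526, -0.0679, 0.1824]
tcp_rot: [0.236, 0.666, -0.638, 0.306]
contact_force: [-2.9, -0.0, 5.4]
opening: 0.994
```

Call:
{"name": "send_rows", "arguments": {"plan": [[[-0.012, 0.012, 0], [0, 0, 0]], [[-0.012, 0.012, 0], [0, 0, 0]], [[0, 0, 0], [0, 0, 0]]]}}

```text
time: 16.35
eef_pos: [0.5567, -0.0676, 0.1825]
tcp_rot: [0.236, 0.666, -0.638, 0.306]
contact_force: [-1.2, 0.3, 4.9]
opening: 1.0
```

Run:
```python
from h import *
from plant import *
s=get_state();c=read_camera("top")["img"];print(lidpose(c),s["contact_force"],s["eef_pos"],s["qpos"].round(3))
```

```text
((-52.785736083984375, -7.303215026855469), (146.81399536132812, 112.91517639160156), 89.7802963256836) [-1.15480978  0.33372405  4.92461768] [ 0.55670796 -0.06762055  0.18246935] [-0.47  -0.189  2.331  0.958  0.492  0.242]
```

Call:
{"name": "send_rows", "arguments": {"plan": [[[-0.012, 0.012, 0], [0, 0, 0]], [[0, 0, 0], [0, 0, 0]], [[0, 0, 0], [0, 0, 0]]]}}

```text
time: 16.7
eef_pos: [0.5586, -0.0674, 0.1824]
tcp_rot: [0.236, 0.666, -0.638, 0.306]
contact_force: [-1.5, -0.4, 6.0]
opening: 0.997
```

Call:
{"name": "send_rows", "arguments": {"plan": [[[-0.012, 0.012, 0], [0, 0, 0]], [[0, 0, 0], [0, 0, 0]], [[0, 0, 0], [0, 0, 0]]]}}

```text
time: 17.0
eef_pos: [0.5595, -0.0673, 0.1819]
tcp_rot: [0.235, 0.666, -0.638, 0.306]
contact_force: [-18.7, -1.7, 13.7]
opening: 1.002
```

Run:
```python
from h import *
from plant import *
s=get_state();c=read_camera("top")["img"];print(lidpose(c),s["contact_force"],s["eef_pos"],s["qpos"].round(3))
```

```text
((-50.58320236206055, -7.4232177734375), (146.5907440185547, 112.78068542480469), 89.78007507324219) [-18.72223013  -1.66093302  13.70499782] [ 0.55954865 -0.06728691  0.18194501] [-0.466 -0.181  2.325  0.956  0.488  0.245]
```

Now firm against the upstand at 18.7 N back and 13.7 N down. I'll ease the backward share slightly toward a 15–20 N push, hold, and check.

Call:
{"name": "send_rows", "arguments": {"plan": [[[0.0025, -0.0025, 0], [0, 0, 0]], [[0, 0, 0], [0, 0, 0]], [[0, 0, 0], [0, 0, 0]], [[0, 0, 0], [0, 0, 0]], [[0, 0, 0], [0, 0, 0]], [[0, 0, 0], [0, 0, 0]], [[0, 0, 0], [0, 0, 0]], [[0, 0, 0], [0, 0, 0]]]}}

```text
time: 17.85
eef_pos: [0.5594, -0.0673, 0.1821]
tcp_rot: [0.235, 0.666, -0.638, 0.306]
contact_force: [-15.0, -1.7, 12.4]
opening: 1.001
```

Run:
```python
from h import *
from plant import *
s=get_state();c=read_camera("top")["img"];print(lidpose(c),s["contact_force"],s["eef_pos"])
cv2.imwrite("pics/t7.png",cv2.resize(c[120:270,300:500],None,fx=4,fy=4))
d=read_camera("side")["img"];cv2.imwrite("pics/s7.png",np.vstack([cv2.resize(d[60:220,230:430],None,fx=2.5,fy=1.87),cv2.resize(c[120:240,300:460],(500,300))]))
```

```text
((-50.68618392944336, -7.422821044921875), (146.5907440185547, 112.98664855957031), 89.78007507324219) [-14.96169022  -1.70992168  12.37487508] [ 0.559402   -0.06731471  0.18209685]
```

View pics/s7.png

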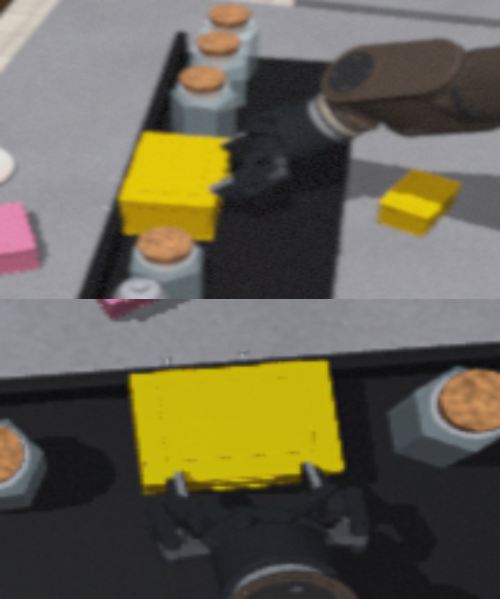

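The views show the lid shut and the tub flush along the upstand between the screws, at lower-panel (165,360) and (243,352). Both fingertips bear on the lid's front top edge, and the jars are undisturbed. The push is steady, so I'm handing in.

```bash
python3 -c "
from plant import *
print(get_state()['contact_force']);print(sign_off());print(get_state()['contact_force'])"
```

```text
[-13.8814924   -1.88294924  12.33709748]
the job is handed in; nothing more can be done
None
the job is handed in; nothing more can be done
```

I shut the lid, slid the tub flush against the upstand, and handed the job in while still holding the diagonal push, so you can drive the screws. The arm reports no verdict, so what follows is from my own last checks.

- **Lid:** I lowered it at about 0.5 rad/s and pressed it closed with about 12 N. It looks shut in both views.
- **Tub position:** It is square to within about 0.5° and roughly 7 mm off the middle of the screws. It stopped moving when the push rose, so it is bearing on the upstand.
- **Push:** The arm holds about 14 N back and 12 N down on the lid's front top edge. That is about 19 N in total and steady, well under the 60 N crush limit.
- **Jars, mill and drawer:** The jars and mill look untouched in the pictures, and I never went near the drawer.
- **Disagreement:** My first estimate of the upstand face was about 3–4 mm nearer the robot than where the tub actually stopped. I trusted the contact force, so flushness was confirmed by force rather than to the millimetre in the images.
- **Change of plan:** At the tub's starting place, the 45° tool pose put an arm joint at its limit. I did most of the slide with the tool vertical and tilted it to 45° for the last few millimetres and the push.

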